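# Clamp the heat sink on the optics bench

## Robot

A 6-joint arm with a two-finger parallel gripper is mounted at the origin on the work surface. World frame = base frame: x ahead of the robot, y to its left, z up, the work surface at z = 0. Lengths are in m, angles in rad, forces in N, time in s.
With the tool pointing down it reaches from about 0.3 to 0.85 m from the base axis. Payload 5.4 kg.
Tool frame: the origin (TCP) lies between the finger pads; the fingertips stand 25 mm ahead of it and the grasp point (between the pads) lies 6 mm ahead of it; y points along the fingers, z is the direction in which the jaws open and shut, and the axes are right-handed (so a half turn about y gives the same grasp; the last joint's range is limited). The gripper opens to 85 mm and grips with 20 to 120 N. Pads are 22 mm wide; open, the fingers measure 114 mm over their backs; the gripper's body (76 mm by 85 mm) begins 54 mm behind the grasp point. The pads swing forward as they close: fully open they stand 13 mm farther back than shut.
Start: joints at [1.048, 0.158, 1.597, -0, 1.386, -0.21], TCP at [0.177, 0.547, 0.256] pointing down, gripper open.
Joint ranges: [-2.91, 2.91], [-0.94, 2.29], [0.18, 2.7], [-1.29, 4.43], [0.17, 2.64], [-3, 3]. Speed limits (rad/s): [2.57, 2.57, 3.14, 3.14, 3.14, 3.14].

## Interface

Orientations are given as a 3x3 rotation matrix whose columns are the frame's x, y, z axes.
In Python, from station import get_obs, snapshot, camera_params, hand_in gives the robot as it stands.
- The arm moves only by the tool jog_arm, never from a script. Its arguments are lists of equal length, an entry for each row: "claw": the opening in per cent of the stroke, from 0 (shut) to 100 (fully open); "slide": the shift along the world's x, y, z in m, a list of three; "twist": the turn about the world's z in degrees. In form: {"claw": [claw, ...], "slide": [[dx, dy, dz], ...], "twist": [twist, ...]}. A call has 1 to 12 rows; each row is the pose to reach, as a shift and turn from the pose commanded when the call began; what a row does not reach only later rows make up. A row lasts 1/12 s, in which the tool goes at most 41.7 mm and 7.16 degrees, less where a joint would pass 70% of its speed; a pose out of reach is approached as far as the arm can. A call with a gripper value outside its range is refused whole. The fingers move at their own pace and stop on an object; the grip force is fixed at half the most. Time passes only in rows, so rows that repeat a pose let the fingers close. It gives the time, the measured TCP pose, the force and the opening at its end, in the units of the state.
- get_obs(): the state, without advancing time (a new reading comes with each control period).
- snapshot(name): name is "side" or "top" or "wrist"; returns (picture, depth): 400x640x3 uint8, red, green, blue; 400x640 float32, m along the optical axis (not along the pixel's ray), 0 where there is no reading.
- camera_params(name): a dict with "camera_matrix" (3x3 intrinsics, pixels), "origin" and "orientation" of the camera in the world. Camera axes: x right, y down, z forward; pixel columns grow to the right and rows downward; lengths in m; the calibration is good to about 2 mm. A picture is of the moment at which its call begins: read the wrist's pose just before it. camera_params takes no time and is no camera call; for the wrist camera it gives the pose at the moment of the call.
- hand_in(): hands the job in, once; it reports no verdict.
The state is a dict: "time_s": time; "joints": joint angles; "joint_velocities": joint speeds; "effort": joint torques, N m; "eef_pos": TCP position; "tool_rot": TCP orientation; "ft_force": force on the tool from outside, world axes, zero at the start; "moment": the same for the moment, N m; "gripper_width": finger opening in m.
Only numpy, scipy, OpenCV 4.12 (cv2) and the standard library are available. Lean on these libraries where they do the work, as an engineer would, in place of code of your own. Each camera call takes 0.05 s, during which the arm holds its last target.

## Task

Two identical toggle clamps stand open on the breadboard; one has a finned heat sink lying under its jaw, the other is empty. Flip the lever of the clamp that has the heat sink over its high point until it snaps closed and lies flat, without shifting the heat sink, then let go. Leave the empty clamp open.

Things in the scene. Friction and masses are not known exactly. Their poses are not given: they have to be found in the camera images.
- clamp_lever (a joint): Lever of the clamp with the heat sink. Black round grip, 16 mm thick, 45 to 105 mm from the hinge axis. Value q: 0 open (start), 1.5 closed; it rises (1.5 - q) rad above level on the hinge point's -x side, in its x-z plane. Its spring resists from the start (most, about 6 to 7 N at 80 mm from the axis, near 0.5) and throws it back until the high point at 1.2; then it snaps to 1.5 by itself.
- clamp_hinge (a point): Centre of that lever's hinge pin, 60 mm above the table, 48 above the breadboard; clamp bolted down, yaw varies. z up, +x level towards jaw and heat sink, y along the pin. Base plate 190 x 70 x 8 mm from x = -60 to 130 mm; steel cheeks 37 mm wide reach 12 mm above the pin. The open jaw reaches x = 60 mm and 50 mm above the pin, and comes down by itself as the lever closes.
- heatsink: Loose bare-aluminium heat sink, 75 x 56 x 36 mm: a 10 mm foot plate with 8 upright fins on its outer 42 mm. Lies loose on the clamp's base plate, its origin (centre of the underside) about 80 mm along +x from the hinge pin, its x along the clamp's x. The jaw comes down on the bare part of the foot plate.
- spare_lever (a joint): Lever of the other, identical clamp, with nothing under its jaw, 0.26 to 0.48 m to the left or right of the first. Same values: 0 open, 1.5 closed. Starts at 0 and must stay open.

How it is judged:
By the outcome, as a careful person would: the job done as asked, in the order asked, and still so for the second after the job is handed in, with the robot touching nothing.
It also fails if it takes over 32 s, if anything falls off the work surface, if the arm or the gripper's body presses on something with over 40 N, if the wrist force passes 120 N, or if a joint passes its speed limit or range.

## Working session

There is one attempt and no reset: what is moved stays moved. The work goes in short steps, Python scripts to look and compute and a tool call to move; the robot and the scene stay as the last step left them, time stands still between calls to the robot, and variables do not carry over. Pictures are saved under pics/ and viewed, and the job is handed in when it is done.

Besides the shell and the picture viewer there is one more tool, called after "Request:" as name(argument=value, ...) on one line, values as JSON. jog_arm: Moves the arm, as the interface text tells. Its arguments: {"type":"object","properties":{"claw":{"type":"array","items":{"type":"number"}},"slide":{"type":"array","items":{"type":"array","items":{"type":"number"}}},"twist":{"type":"array","items":{"type":"number"}}},"required":["claw","slide","twist"]}

```bash
mkdir -p pics; python3 - <<'E'
from station import *
import cv2,numpy as np
o=get_obs();print({k:np.round(v,3) for k,v in o.items()})
for n in ["side","top"]:
    p,d=snapshot(n);cv2.imwrite(f"pics/{n}0.png",p[:,:,::-1]);np.save(f"{n}_d.npy",d);np.save(f"{n}_p.npy",p)
    c=camera_params(n);print(n,c);np.save(f"{n}_c.npy",c,allow_pickle=True)
E
```

```text
{'time_s': np.float64(0.0), 'joints': array([ 1.048,  0.159,  1.598, -0.   ,  1.386, -0.21 ]), 'joint_velocities': array([ 0.001,  0.001,  0.   , -0.001, -0.   , -0.001]), 'effort': array([ 2.0000e-03, -3.9600e+01, -3.3143e+01, -0.0000e+00,  8.0000e-03,
        0.0000e+00]), 'eef_pos': array([0.177, 0.547, 0.255]), 'tool_rot': array([[ 0.951, -0.001,  0.308],
       [-0.308, -0.002,  0.951],
       [-0.   , -1.   , -0.002]]), 'ft_force': array([-0.95 , -0.045,  0.286]), 'moment': array([0.028, 0.037, 0.017]), 'gripper_width': np.float64(0.086)}
side {'camera_matrix': array([[373.09945433,   0.        , 320.92773579],
       [  0.        , 373.09945433, 195.20728154],
       [  0.        ,   0.        ,   1.        ]]), 'origin': array([0.3241379 , 0.45431768, 0.47915889]), 'orientation': array([[-0.83891735, -0.314449  ,  0.44422912],
       [-0.54398596,  0.5102899 , -0.66609571],
       [-0.0172325 , -0.80045365, -0.59914689]])}
top {'camera_matrix': array([[397.59945961,   0.        , 319.9174337 ],
       [  0.        , 397.59945961, 200.43782995],
       [  0.        ,   0.        ,   1.        ]]), 'origin': array([4.96660586e-01, 3.87638816e-04, 8.49089414e-01]), 'orientation': array([[-0.02385672, -0.98319419,  0.18099736],
       [-0.99942668,  0.02780653,  0.01931615],
       [-0.02402443, -0.18043277, -0.98329387]])}
```

View pics/side0.png

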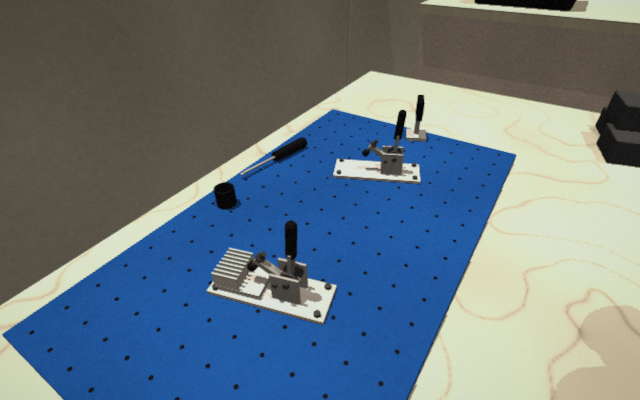

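View pics/top0.png

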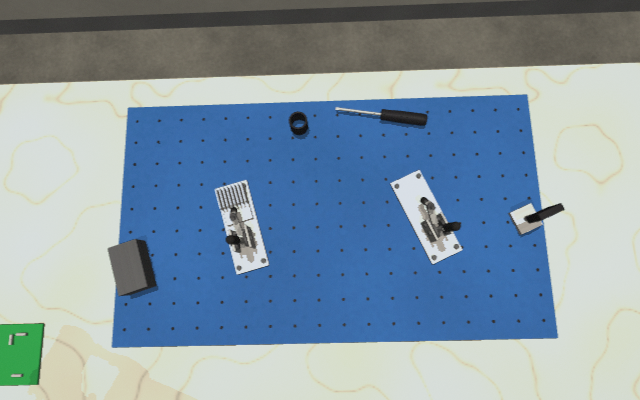

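The top view shows the heat-sink clamp at about (240,228), jaw towards image up (+x world). The empty clamp is at (427,218). I'll rectify the base plate onto z = 0.020.

```bash
cat > h.py <<'E'
import numpy as np,cv2
def load(n): return np.load(f"{n}_p.npy"),np.load(f"{n}_d.npy"),np.load(f"{n}_c.npy",allow_pickle=True).item()
def ray(c,u,v,z):
    K=c["camera_matrix"];R=c["orientation"];o=c["origin"]
    d=R@np.linalg.solve(K,[u,v,1.]);return o+d*(z-o[2])/d[2]
def proj(c,P):
    q=c["orientation"].T@(np.asarray(P)-c["origin"]);q=c["camera_matrix"]@q;return q[:2]/q[2]
def unproj(c,d):
    v,u=np.mgrid[0:d.shape[0],0:d.shape[1]];K=c["camera_matrix"]
    p=np.stack([(u-K[0,2])/K[0,0]*d,(v-K[1,2])/K[1,1]*d,d],-1)
    return p@c["orientation"].T+c["origin"]
E
python3 - <<'E'
from h import *
p,d,c=load("top")
W=unproj(c,d)
hsv=cv2.cvtColor(p,cv2.COLOR_RGB2HSV)
roi=np.zeros(d.shape,bool);roi[165:290,195:290]=1
m=roi&~((hsv[...,0]>95)&(hsv[...,0]<125)&(hsv[...,1]>120))
n,l,s,_=cv2.connectedComponentsWithStats(m.astype(np.uint8));k=1+np.argmax(s[1:,4]);print(s[k])
white=(l==k)&(hsv[...,2]>130)&(hsv[...,1]<60)
v,u=np.nonzero((l==k)&(np.abs(W[...,2]-.02)<.006))
P=np.array([ray(c,a,b,.02)[:2] for a,b in zip(u,v)])
r=cv2.minAreaRect(P.astype(np.float32));print(r,cv2.boxPoints(r))
print("z hist board",np.median(W[100:340,300:370,2]))
# high points: lever
g=(l==k)&(W[...,2]>.09);print(np.round(W[g][np.argsort(-W[g][:,2])][:60:4],3))
im=cv2.resize(p[165:290,190:300],None,fx=5,fy=4.6,interpolation=cv2.INTER_CUBIC);cv2.imwrite("pics/crop.png",im[:,:,::-1])
E
```

```text
[ 214  180   56   95 3103]
((0.5997096300125122, 0.1839606910943985), (0.1895916759967804, 0.07071244716644287), 15.016312599182129) [[0.4989903  0.19354855]
 [0.51731145 0.12525077]
 [0.70042896 0.17437284]
 [0.6821078  0.24267061]]
z hist board 0.01079646747662949
[[0.497 0.    0.849]
 [0.497 0.    0.849]
 [0.497 0.    0.849]
 [0.497 0.    0.849]
 [0.563 0.173 0.163]
 [0.559 0.175 0.163]
 [0.559 0.171 0.163]
 [0.556 0.171 0.162]
 [0.565 0.173 0.162]
 [0.558 0.166 0.162]
 [0.563 0.177 0.161]
 [0.563 0.172 0.161]
 [0.554 0.172 0.161]
 [0.561 0.169 0.16 ]
 [0.565 0.171 0.159]]
```

View pics/crop.png

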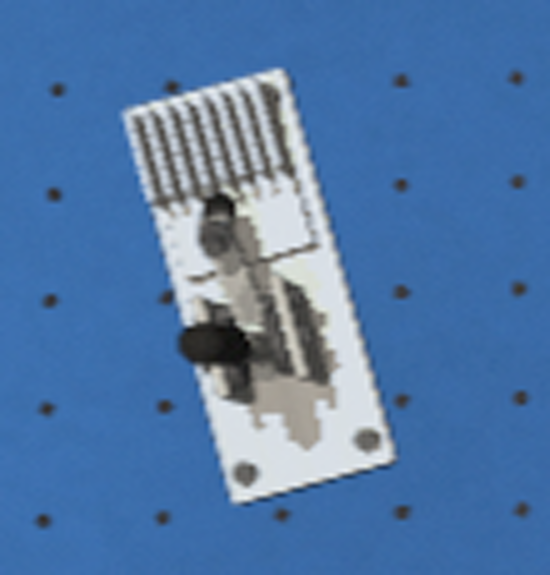

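```bash
python3 - <<'E'
from h import *
p,d,c=load("top");W=unproj(c,d);print("dark box top z",np.percentile(W[240:295,108:155,2],98))
H=np.array([.5659,.1749,.06]);t=np.radians(15.016);R=np.array([[np.cos(t),-np.sin(t),0],[np.sin(t),np.cos(t),0],[0,0,1]])
for n in("top","side"):
    p,d,c=load(n);L=(unproj(c,d)-H)@R
    m=(d>0)&(np.abs(L[...,0])<.03)&(np.abs(L[...,1])<.03)&(L[...,2]>.055)&(L[...,2]<.12)&(p.max(-1)<70)
    q=L[m];print(n,len(q),np.round(q.min(0),4),np.round(q.max(0),4),np.round(np.median(q,0),4))
    v,u=np.nonzero(m);print("pix",u.min(),u.max(),v.min(),v.max(),"proj r=75 lever:",proj(c,H+R@[-.0053,0,.0748]),"median",np.median(u),np.median(v))
    for r in(.06,.075,.09):
        pu=proj(c,H+R@[-r*np.cos(1.5),0,r*np.sin(1.5)]);row=int(round(pu[1]));
        us=np.nonzero(m[row])[0];print(r,pu,us.min() if len(us) else None,us.max() if len(us) else None)
E
```

```text
dark box top z 0.05816778304900075
top 95 [-0.0137 -0.0072  0.0555] [0.0022 0.0055 0.1046] [-0.0074 -0.0033  0.0985]
pix 226 238 235 243 proj r=75 lever: [232.66626172 239.60034674] median 232.0 239.0
0.06 [234.47403005 239.72843798] 226 238
0.075 [232.6653613  239.60260047] 226 238
0.09 [230.77994017 239.47142295] 226 238
side 349 [-0.0136 -0.004   0.0551] [0.0008 0.0095 0.1053] [-0.0077  0.0061  0.0846]
pix 285 296 221 253 proj r=75 lever: [291.10580492 238.57877923] median 291.0 236.0
0.06 [291.09918027 246.45161166] 286 296
0.075 [291.1088992  238.57294454] 286 296
0.09 [291.11898513 230.39677554] 285 296
```

Request:
jog_arm(claw=[100,100,100,100,100,100,100,100,100,100,100,100], slide=[[0.383,-0.374,0],[0.383,-0.374,0],[0.383,-0.374,0],[0.383,-0.374,0],[0.383,-0.374,0],[0.383,-0.374,0],[0.383,-0.374,0],[0.383,-0.374,0],[0.383,-0.374,0],[0.383,-0.374,0],[0.383,-0.374,0],[0.383,-0.374,0]], twist=[33,33,33,33,33,33,33,33,33,33,33,33])

```text
time_s: 1.1
eef_pos: [0.5213, 0.21, 0.2559]
tool_rot: [[0.966, -0.001, -0.26], [0.26, 0.0, 0.966], [-0.001, -1.0, 0.0]]
ft_force: [1.3, 1.0, 0.8]
gripper_width: 0.0855
```

Request:
jog_arm(claw=[100,100,100], slide=[[0,0,0],[0,0,0],[0,0,0]], twist=[0,0,0])

```text
time_s: 1.35
eef_pos: [0.5199, 0.212, 0.2557]
tool_rot: [[0.966, -0.002, -0.26], [0.26, 0.0, 0.966], [-0.001, -1.0, 0.001]]
ft_force: [-0.8, 0.3, 0.3]
gripper_width: 0.0855
```

Request:
jog_arm(claw=[100,100,100,100,100,100], slide=[[0.02,-0.019,0],[0.0405,-0.0386,0],[0.0405,-0.0386,0],[0.0405,-0.0386,-0.03],[0.0405,-0.0386,-0.05],[0.0405,-0.0386,-0.05]], twist=[0,0,0,0,0,0])

```text
time_s: 1.85
eef_pos: [0.5569, 0.1744, 0.2012]
tool_rot: [[0.965, -0.01, -0.262], [0.262, -0.001, 0.965], [-0.009, -1.0, 0.002]]
ft_force: [-1.4, 0.5, -1.0]
gripper_width: 0.0854
```

```bash
python3 - <<'E'
from station import *
import cv2
p,d=snapshot("side");cv2.imwrite("pics/side1.png",cv2.resize(p[130:330,180:440],None,fx=3,fy=3)[:,:,::-1])
E
```

```text
(no output)
```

View pics/side1.png

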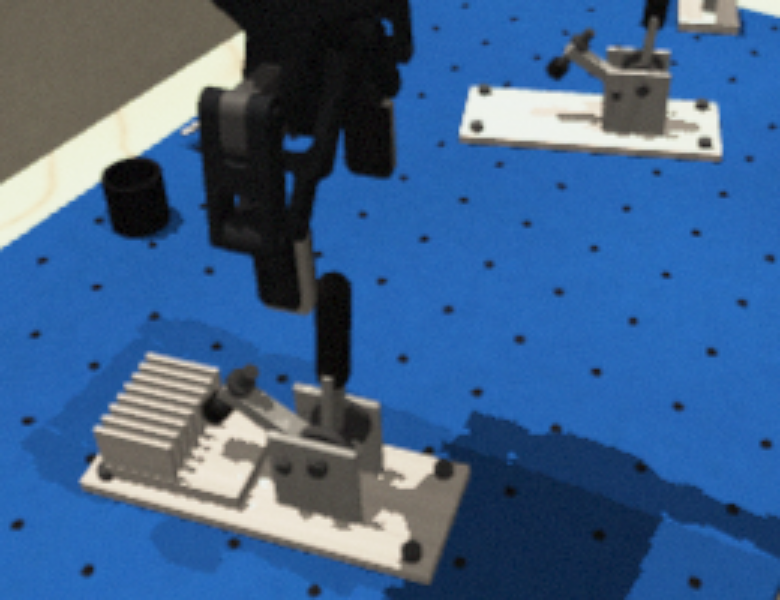

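The side view shows the open fingers at (285,305) and (370,175) in the crop, straddling the lever top at (333,275), and the heat sink clear of them. I'll descend next.

Request:
jog_arm(claw=[100,100,100,100], slide=[[0,0,-0.03],[0,0,-0.055],[0,0,-0.055],[0,0,-0.055]], twist=[0,0,0,0])

```text
time_s: 2.23
eef_pos: [0.5602, 0.174, 0.1518]
tool_rot: [[0.965, -0.001, -0.261], [0.261, -0.0, 0.965], [-0.001, -1.0, 0.0]]
ft_force: [-0.1, 1.0, 0.8]
gripper_width: 0.0853
```

Request:
jog_arm(claw=[60,40,25,15,10,0,0,0,0,0], slide=[[0,0,-0.003],[0,0,-0.003],[0,0,-0.003],[0,0,-0.003],[0,0,-0.003],[0,0,-0.003],[0,0,-0.003],[0,0,-0.003],[0,0,-0.003],[0,0,-0.003]], twist=[0,0,0,0,0,0,0,0,0,0])

```text
time_s: 3.07
eef_pos: [0.5611, 0.174, 0.1491]
tool_rot: [[0.966, 0.001, -0.26], [0.26, 0.001, 0.966], [0.001, -1.0, 0.001]]
ft_force: [-3.0, 3.3, 5.9]
gripper_width: 0.0145
```

```bash
python3 - <<'E'
from station import *
import cv2
p,d=snapshot("side");cv2.imwrite("pics/side2.png",cv2.resize(p[130:330,180:440],None,fx=3,fy=3)[:,:,::-1])
print(get_obs()["eef_pos"],get_obs()["ft_force"],get_obs()["gripper_width"])
import numpy as np
H=np.array([.5659,.1749]);ex=np.array([np.cos(.2621),np.sin(.2621)])
r=.083;P=get_obs()["eef_pos"]
for q in np.arange(0,1.51,.1):
    a=1.5-q; d=-r*(np.cos(a)-np.cos(1.5)); print(round(q,2),np.round([d*ex[0],d*ex[1],r*(np.sin(a)-np.sin(1.5))],4))
E
```

```text
[0.56106814 0.17401544 0.1491308 ] [-2.63104443  4.00381617  5.66300236] 0.014289477276814417
0.0 [-0. -0.  0.]
0.1 [-0.008  -0.0021 -0.001 ]
0.2 [-0.0158 -0.0042 -0.0028]
0.3 [-0.0234 -0.0063 -0.0054]
0.4 [-0.0307 -0.0082 -0.0088]
0.5 [-0.0376 -0.0101 -0.0129]
0.6 [-0.0442 -0.0118 -0.0178]
0.7 [-0.0502 -0.0135 -0.0233]
0.8 [-0.0556 -0.0149 -0.0293]
0.9 [-0.0605 -0.0162 -0.0359]
1.0 [-0.0647 -0.0174 -0.043 ]
1.1 [-0.0682 -0.0183 -0.0505]
1.2 [-0.0709 -0.019  -0.0583]
1.3 [-0.0729 -0.0196 -0.0663]
1.4 [-0.0741 -0.0199 -0.0745]
1.5 [-0.0745 -0.02   -0.0828]
```

View pics/side2.png

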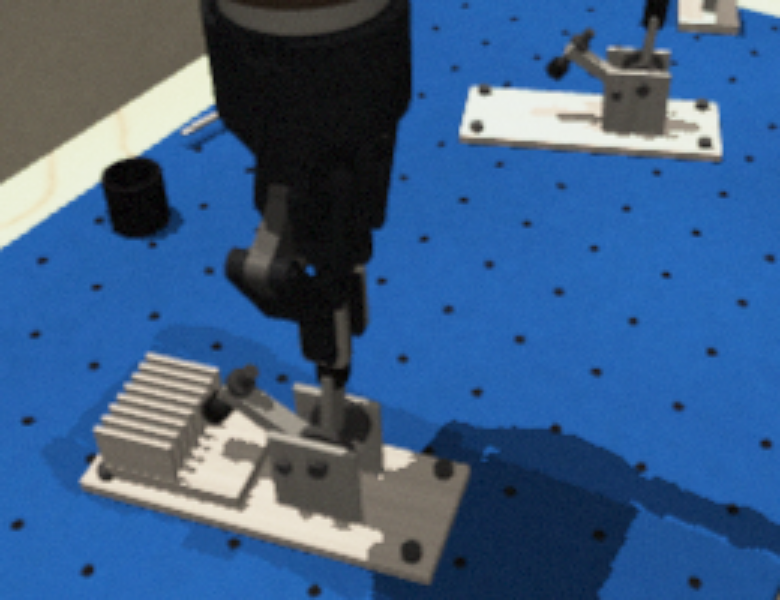

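The fingers have closed on the grip at (335,330) with a 14 mm opening and low forces. The heat sink hasn't moved. I'll follow the arc now.

Request:
jog_arm(claw=[0,0,0,0,0,0,0,0,0,0], slide=[[-0.004,-0.001,-0.0005],[-0.008,-0.0021,-0.001],[-0.012,-0.0032,-0.002],[-0.0158,-0.0042,-0.0028],[-0.0196,-0.0053,-0.004],[-0.0234,-0.0063,-0.0054],[-0.027,-0.0073,-0.007],[-0.0307,-0.0082,-0.0088],[-0.0376,-0.0101,-0.0129],[-0.0376,-0.0101,-0.0129]], twist=[0,0,0,0,0,0,0,0,0,0])

```text
time_s: 3.95
eef_pos: [0.5253, 0.1643, 0.1379]
tool_rot: [[0.966, 0.007, -0.26], [0.26, 0.002, 0.966], [0.007, -1.0, 0.001]]
ft_force: [-0.3, 6.8, 11.5]
gripper_width: 0.0141
```

Request:
jog_arm(claw=[0,0,0,0,0,0,0,0,0,0,0,0], slide=[[-0.0066,-0.0017,-0.0049],[-0.0126,-0.0034,-0.0104],[-0.018,-0.0048,-0.0164],[-0.0229,-0.0061,-0.023],[-0.0271,-0.0073,-0.0301],[-0.0306,-0.0082,-0.0376],[-0.0333,-0.0089,-0.0454],[-0.0353,-0.0095,-0.0534],[-0.0365,-0.0098,-0.0616],[-0.0369,-0.0099,-0.0695],[-0.0369,-0.0099,-0.0695],[-0.0369,-0.0099,-0.0695]], twist=[0,0,0,0,0,0,0,0,0,0,0,0])

```text
time_s: 4.95
eef_pos: [0.4862, 0.154, 0.065]
tool_rot: [[0.966, 0.0, -0.26], [0.26, 0.002, 0.966], [0.0, -1.0, 0.001]]
ft_force: [2.6, 7.7, -5.0]
gripper_width: 0.0112
```

```bash
python3 - <<'E'
from station import *
import cv2
p,d=snapshot("side");cv2.imwrite("pics/side3.png",cv2.resize(p[130:330,180:440],None,fx=3,fy=3)[:,:,::-1])
print(get_obs()["eef_pos"],get_obs()["ft_force"],get_obs()["gripper_width"])
E
```

```text
[0.48621747 0.15397812 0.06511479] [ 2.23814577  7.0934533  -5.45926314] 0.011619485674209175
```

View pics/side3.png

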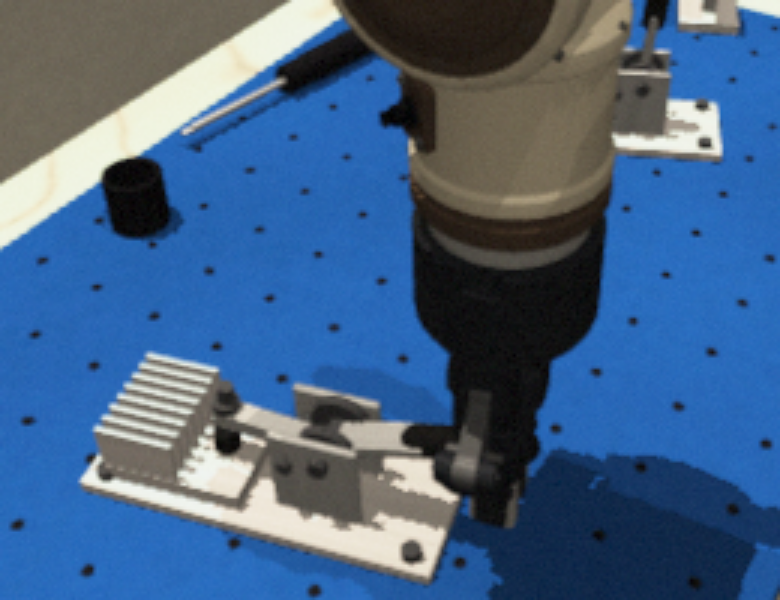

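The lever now lies level at (400,435) and the jaw is down on the foot plate at (228,440). The heat sink looks unmoved. I'll let go and lift.

Request:
jog_arm(claw=[30,50,60,60,60,60], slide=[[0,0,0],[0,0,0],[0,0,0],[0,0,0],[0,0,0],[0,0,0]], twist=[0,0,0,0,0,0])

```text
time_s: 5.5
eef_pos: [0.4865, 0.153, 0.066]
tool_rot: [[0.966, 0.0, -0.26], [0.26, -0.0, 0.966], [0.0, -1.0, -0.0]]
ft_force: [0.2, 0.2, -0.4]
gripper_width: 0.0511
```

Request:
jog_arm(claw=[60,60,60,60,60,60,60,60,60,60], slide=[[0,0,0.015],[0,0,0.035],[0,0,0.06],[0,0,0.1],[0,0,0.14],[-0.04,0,0.18],[-0.08,0,0.19],[-0.12,0,0.19],[-0.12,0,0.19],[-0.12,0,0.19]], twist=[0,0,0,0,0,0,0,0,0,0])

```text
time_s: 6.33
eef_pos: [0.3646, 0.1534, 0.2564]
tool_rot: [[0.965, 0.002, -0.261], [0.261, 0.0, 0.965], [0.002, -1.0, -0.0]]
ft_force: [0.2, -0.3, -0.1]
gripper_width: 0.0511
```

```bash
python3 - <<'E'
from station import *
from h import *
p,d=snapshot("side");cv2.imwrite("pics/side4.png",cv2.resize(p[50:330,180:500],None,fx=2.1,fy=2.1)[:,:,::-1])
P,D=snapshot("top");cv2.imwrite("pics/top4.png",np.vstack([np.load("top_p.npy")[150:300,180:480],P[150:300,180:480]]).repeat(2,0).repeat(2,1)[:,:,::-1])
print(get_obs()["eef_pos"],get_obs()["ft_force"])
H=np.array([.5659,.1749,.06]);t=np.radians(15.016);R=np.array([[np.cos(t),-np.sin(t),0],[np.sin(t),np.cos(t),0],[0,0,1]])
c=camera_params("side");L=(unproj(c,d)-H)@R
m=(d>0)&(L[...,0]>-.12)&(L[...,0]<-.05)&(np.abs(L[...,1])<.02)&(L[...,2]>-.03)&(p.max(-1)<70)
q=L[m];print("lever",len(q),q.min(0),q.max(0),np.polyfit(q[:,0],q[:,2],1))
# change of heatsink pixels
s0=np.load("side_p.npy").astype(int);print("heatsink diff side",np.abs(s0-p)[245:295,205:245].mean())
def hs(p,d,c):
    L=(unproj(c,d)-H)@R;m=(d>0)&(L[...,2]>-.012)&(L[...,2]<.0)&(L[...,0]>.085)&(L[...,0]<.14)&(np.abs(L[...,1])<.06);q=L[m];return len(q),np.percentile(q[:,:2],[2,98],axis=0).round(4)
print(hs(np.load("side_p.npy"),np.load("side_d.npy"),c),hs(p,d,c))
ct=camera_params("top");print(hs(0,np.load("top_d.npy"),ct),hs(0,D,ct))
E
```

```text
[0.3668281  0.15319029 0.25621795] [ 0.4302306   0.55841333 -0.59202765]
lever 403 [-0.10347117 -0.00561712 -0.00323713] [-0.05002356  0.00919204  0.00937304] [0.01772543 0.00652307]
heatsink diff side 18.7445
(661, array([[ 0.0859, -0.0267],
       [ 0.1188,  0.0284]])) (655, array([[ 0.0859, -0.0264],
       [ 0.1186,  0.0283]]))
(252, array([[ 0.0855, -0.0271],
       [ 0.118 ,  0.0281]])) (247, array([[ 0.0856, -0.027 ],
       [ 0.1179,  0.0278]]))
```

View pics/side4.png

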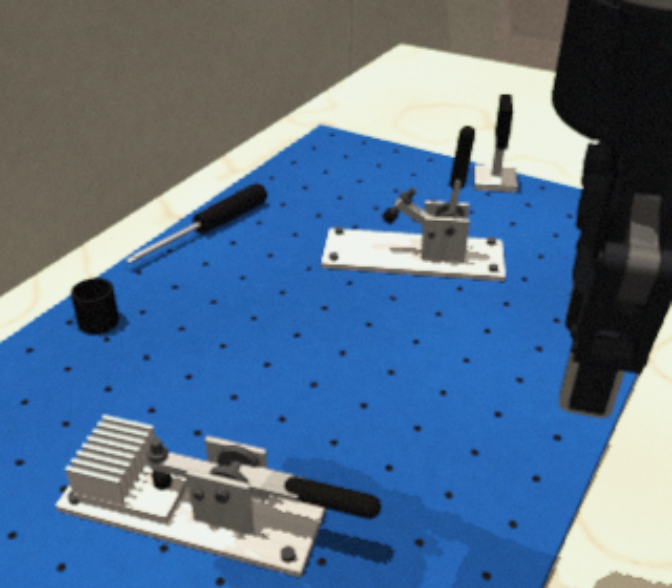

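View pics/top4.png

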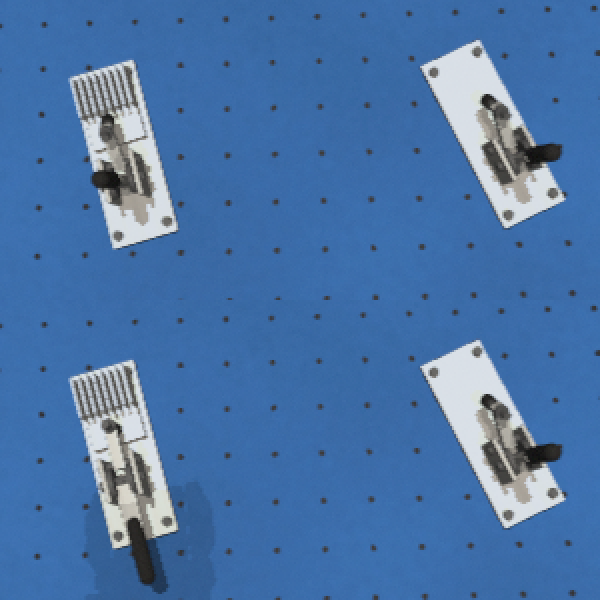

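The lever lies flat in both views: the black grip is at (335,497) in the side view, its slope is 0.02 rad, and the jaw is down. The heat sink edges match the start to within about 0.3 mm, and the empty clamp is still open.

```bash
python3 -c "
from station import *
hand_in();print(get_obs()['time_s'])"
```

```text
the job is handed in; nothing more can be done
the job is handed in; nothing more can be done
```

The clamp with the heat sink is closed and the job is handed in. I gripped its lever, swung it along its arc past the high point to level, then let go and backed away. It took about 6.5 s of the 32 s.

- **Lever:** it lies flat after release, with a measured slope of about 0.02 rad, and the jaw is down on the bare foot plate.
- **Heat sink:** its measured edges match the start to about 0.3 mm in both camera views. The raw picture difference over it was high (about 19 grey levels), which I put down to the gripper's shadow and the lowered jaw, because the depth edges agree.
- **Empty clamp:** it looks unchanged and still open.
- **Forces:** wrist readings stayed below about 15 N at the end of each move.

While the lever was held at level, the finger opening dropped to 11 mm on the 16 mm grip. The pads may have sat slightly off-centre, but they released cleanly.

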